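# Flip the lacquered coaster with the spatula

## Robot

A 7-joint arm with a two-finger parallel gripper is mounted at the origin on a cart in front of the work surface, level with it; the furniture and walls round the work are solid. World frame = base frame: x ahead of the robot, y to its left, z up, the work surface at z = 0. Lengths are in m, angles in degrees, forces in N, time in s.
With the tool pointing down it reaches from about 0.425 to 0.875 m from the base axis. Payload 4.7 kg.
Tool frame: the origin (TCP) lies at the centre of the arm's flange, where the gripper is bolted on; the fingertips stand 182 mm ahead of it and the grasp point (between the pads) lies 164 mm ahead of it; z points along the fingers, y is the line along which they close (so a half turn about z gives the same grasp; the last joint's range is limited). The gripper opens to 87 mm and grips with 3 to 60 N. Pads are 19 mm wide; open, the fingers measure 117 mm over their backs; the gripper's body (75 mm by 190 mm) begins 51 mm behind the grasp point.
Start: joints at [75.865, 18.392, -4.016, 83.108, 1.295, 78.541, -3.26], TCP at [0.168, -0.628, 0.405] pointing down, gripper open.
Joint ranges: [-163.93, 163.93], [-17.29, 119.83], [-79.2, 71.16], [3.27, 140.29], [-89.18, 269.18], [5.43, 117.66], [-154.24, 154.24]. Speed limits (degrees/s): [147.25, 147.25, 180, 180, 180, 180, 180].

## Interface

Orientations are given as [roll, pitch, yaw] about the fixed x, y, z axes, in that order (R = Rz(yaw) Ry(pitch) Rx(roll)).
In Python, from cell import env gives the robot as it stands. The module is installed in compiled form; this text tells all that it offers.
- The arm moves only by the tool step_arm, never from a script. Its argument "steps" is one flat list of numbers, 5 for each row, row after row: the opening, from 0 (shut) to 1 (fully open), then the shift along the tool's x, y, z in mm, then the turn about the tool's z in degrees. In form: [grip, dx, dy, dz, roll, grip, dx, dy, dz, roll, ...]. A call has 1 to 12 rows; each row shifts and turns the commanded pose from where the row before left it, along the tool's axes as they then stand; what a row does not reach is not made up. A row lasts 1/8 s, in which the tool goes at most 62.5 mm and 10.7 degrees, less where a joint would pass 70% of its speed; a pose out of reach is approached as far as the arm can. A call with a gripper value outside its range is refused whole. The fingers move at their own pace and stop on an object; "grip_force" is the grip in N (left out, the last holds). Time passes only in rows, so rows that do not move let the fingers close. It gives the time, the measured TCP pose, the force, the opening and the grip force at its end, in the units of the state.
- env.get_obs(): the state, without advancing time (a new reading comes with each control period).
- env.read_camera(name): name is "scene" or "top" or "wrist"; returns a dict with "image" (480x640x3 uint8, red, green, blue), "camera_matrix" (3x3 intrinsics, pixels), "R" (3x3) and "t" (3): a world point X has camera coordinates R X + t. Camera axes: x right, y down, z forward; pixel columns grow to the right and rows downward; lengths in m; the calibration is good to about 2 mm. The wrist camera is an equidistant fisheye: a pixel r from the principal point sees the ray r / f radians off the axis. A picture is of the moment at which its call begins. There is no depth.
- env.sign_off(): hands the job in; it is judged then, once.
The state is a dict: "time_s": time; "qpos": joint angles; "joint_velocities": joint speeds; "effort": joint torques, N m; "tool_pos": TCP position; "tool_rot": TCP orientation; "force": force on the tool from outside, world axes, zero at the start; "wrist_torque": the same for the moment, N m; "grip_width": finger opening in m; "grasp_force": force on a finger pad.
Only numpy, scipy, OpenCV 4.12 (cv2) and the standard library are available. Lean on these libraries where they do the work, as an engineer would, in place of code of your own. Each camera call takes 0.05 s, during which the arm holds its last target. There are 200 camera calls.

## Task

The square coaster lies rim down on the low bed of the wooden stand and its lacquer is still tacky, so never touch it with the gripper. Take the spatula by its handle, bring the blade under the coaster's overhanging edge (on the robot's side) and, with a clear turn of the wrist that tilts the blade, flip the coaster over the step so that it lies flat, rim up, on the high bed. Then lay the spatula back in its rest; do not knock the wine glass that stands beside the stand or the roll of tape.

Things in the scene. Friction and masses are not known exactly. Their poses are not given: they have to be found in the camera images.
- coaster: Wooden coaster 100 x 100 x 12 mm, 65 to 112 g; one face has a raised rim, the other is flat with a cork pad. Origin at its centre, mid-thickness; x, y along its sides; z points out of the CORK side: up at the start (rim down), down once flipped. At the start one edge is 1 to 5 mm from the step and the opposite edge overhangs the low bed's end by about 28 mm, 30 mm above the bench.
- stand: Fixed wooden stand. Origin on the bench under the step; x from high bed to low bed (towards the robot), z up. Low bed: slats at y = -43 and 43 mm (30 mm wide), x 0 to 75 mm, top z 30 mm; nothing beyond. High bed: x -128 to 0, top z 40 mm, closed by a stop rail 54 mm high.
- step (a point): Middle of the top edge of the step: the upright face (10 mm high, 130 mm wide, at x = 0 of the stand) between low bed (z 30 mm) and high bed (z 40 mm). A coaster whose lower edge stands against this face and which is tipped past vertical falls over onto the high bed.
- spatula: Spatula, 160 g, wooden handle, steel blade. Origin in the handle at the place to grip; x along the handle to the blade; z up as it lies in the rest. Handle: straight bar 18 mm wide (y), 22 mm high (z), x -75 to 85 mm; then the neck slopes down 60 mm to the blade.
- blade (a point): Centre of the spatula's blade, a flat plate 90 mm (x) by 70 mm (y) by 3 mm parallel to the handle, at x 170, y 0, z -60 mm of the spatula; same axes. Either long edge (y = 35 or -35 mm) can lead.
- rest: Fixed wooden rest; two open-topped notched uprights carry the handle. Origin on the bench, x along the handle, z up; the spatula's origin lies 75 mm above it, axes alike. Base 12 mm high; uprights 12 mm thick at x -55 and 65 mm; notch floor z 64 mm, width about 22 mm, 37 mm at the mouth; cheeks up to z 88 mm. The gripper fits between the uprights.
- wine_swirl_3: loose wine glass, 90 mm wide and 149 mm high, left of the stand; origin under its foot; must be left alone
- tape_1: roll of tape lying flat, 102 mm across, 25 mm high, left of the stand; origin at the centre of its underside; must be left alone
There are look-alikes about, which are no part of the job. What is shaped like the rest but red is not meant. Several things have the shape of the coaster; the one meant has the colours described above.

How it is judged (in metres and radians):
On the way:
1. the coaster is tipped up steeply (more than 45 degrees) by the spatula, itself turned by more than 20 degrees (angle between coaster's own z axis and vertical between 0.8 and 2.2 rad and angle between spatula's own z axis and vertical above 0.35 rad and contact force between spatula and coaster above 0.02 N), for 0.04 s.
At the end, for the whole second after the job is handed in: Coaster rim up, level within 7 degrees, at rest on the high bed (centre 20 to 120 mm behind the step, within 40 mm of the stand's middle line). Spatula at rest in both notches of its rest, pointing as before, level within 8 degrees, within 30 mm along the handle of where it lay (angle between coaster's own z axis and vertical above 3.02 rad and x of coaster in the frame of stand between -0.12 and -0.02 m and y of coaster in the frame of stand between -0.04 and 0.04 m and z of coaster in the frame of stand between 0.04 and 0.052 m and linear speed of each of coaster, spatula below 0.02 m/s and z of spatula in the frame of rest between 0.068 and 0.082 m and x of spatula in the frame of rest between -0.03 and 0.03 m and angle between spatula's own z axis and vertical below 0.15 rad and angle between the x axis of spatula and the x axis of rest, either way round below 0.15 rad and horizontal distance between spatula and rest below 0.035 m); the robot touches nothing.
It fails at once if the gripper or arm touches the coaster (contact force between any of the fingers, the arm and coaster above 0.3 N).
It fails at once if the wine glass beside the stand or the roll of tape is moved by more than 30 mm, or the glass is tipped (distance of any of wine_swirl_3, tape_1 from where it was at the start of the episode above 0.03 m or angle between wine_swirl_3's own z axis and vertical above 0.3 rad).
It also fails if it takes over 48 s, if anything falls off the work surface, if the arm or the gripper's body presses on something with over 40 N, if the wrist force passes 120 N, or if a joint passes its speed limit or range.

## Working session

There is one attempt and no reset: what is moved stays moved. The work goes in short steps, Python scripts to look and compute and a tool call to move; the robot and the scene stay as the last step left them, time stands still between calls to the robot, and variables do not carry over. Pictures are saved under pics/ and viewed, at most 10 in all, crops included, and the job is handed in when it is done.

Besides the shell and the picture viewer there is one more tool, called as name(argument=value, ...) on one line, values as JSON. step_arm: Moves the arm, as the interface text tells. Its arguments: {"type":"object","properties":{"steps":{"type":"array","items":{"type":"number"}},"grip_force":{"type":"number"}},"required":["steps"]}

```bash
mkdir -p pics
python3 - <<'E'
from cell import env
import cv2,numpy as np
o=env.get_obs();print({k:np.round(v,4) for k,v in o.items()})
for n in ["scene","top"]:
    c=env.read_camera(n);cv2.imwrite(f"pics/{n}0.png",c["image"][:,:,::-1]);print(n,c["camera_matrix"],c["R"],c["t"], -np.array(c["R"]).T@c["t"])
    np.savez(f"{n}0.npz",**c)
E
```

```text
{'time_s': np.float64(0.0), 'qpos': array([75.8653, 18.4384, -4.015 , 83.1747,  1.2957, 78.5418, -3.2586]), 'joint_velocities': array([-0.0447,  0.0137,  0.0605, -0.026 , -0.0561, -0.0496, -0.0869]), 'effort': array([-4.00000e-04, -4.91289e+01, -4.04500e-01, -3.12534e+01,
       -6.42000e-02,  4.37000e-02,  2.00000e-04]), 'tool_pos': array([ 0.1675, -0.6278,  0.4037]), 'tool_rot': array([-1.798904e+02,  6.700000e-03,  1.494550e+01]), 'force': array([-0.0742, -0.167 ,  0.2467]), 'wrist_torque': array([-0.0387, -0.0332, -0.043 ]), 'grasp_force': np.float64(0.0), 'grip_width': np.float64(0.0868)}
scene [[443.01024721   0.         318.53389824]
 [  0.         443.01024721 239.22202203]
 [  0.           0.           1.        ]] [[-0.68021629 -0.73296972 -0.00782289]
 [-0.5504044   0.51778078 -0.65494889]
 [ 0.48410825 -0.44120115 -0.75563268]] [0.31033921 0.34424288 1.24695026] [-0.20308832  0.59938278  1.17012561]
top [[468.82072715   0.         313.40715331]
 [  0.         468.82072715 233.46978489]
 [  0.           0.           1.        ]] [[-1.58380483e-02 -9.99868326e-01 -3.53361074e-03]
 [-9.82550254e-01  1.62185526e-02 -1.85288847e-01]
 [ 1.85321760e-01  5.37336414e-04 -9.82677748e-01]] [-0.06837492  0.4732135   1.46384003] [ 0.19259171 -0.07682733  1.5259226 ]
```

View pics/scene0.png

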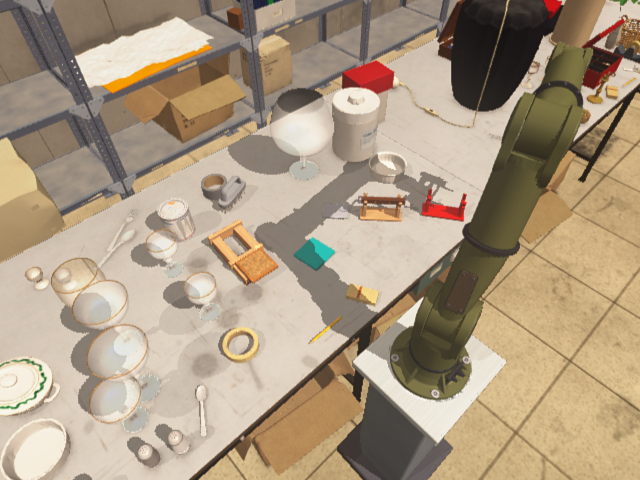

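View pics/top0.png

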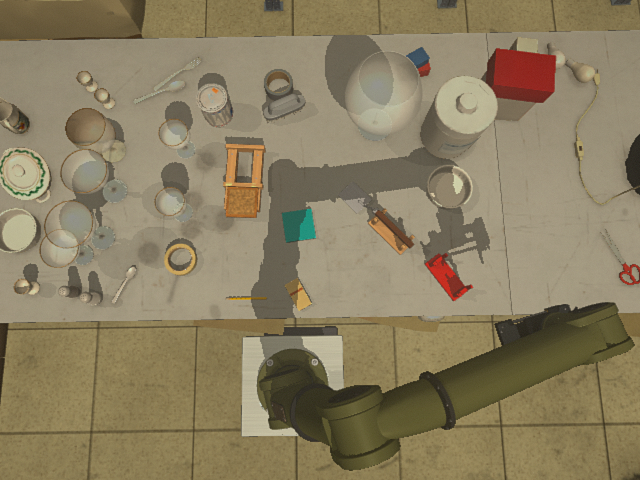

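Candidates in the top view:
- **Coaster:** the cork-brown square on the stand at (242,201), or the teal square at (298,225), which is a look-alike. I choose the brown one.
- **Rest:** the wooden one at (390,230) holding the spatula, with its blade at about (353,198), or the red one at (447,277), which is a look-alike. I choose the wooden one.
- **Glass and tape:** the glass beside the stand is at (172,203) and the tape is at (180,259).

I'll check these in a close crop.

Run:
```python
import cv2
a=cv2.imread("pics/top0.png")
x=cv2.resize(a[130:255,210:290],None,fx=4.5,fy=4.5,interpolation=cv2.INTER_CUBIC)
y=cv2.resize(a[165:265,330:425],None,fx=4.5,fy=4.5,interpolation=cv2.INTER_CUBIC)
h=max(x.shape[0],y.shape[0])
p=lambda m:cv2.copyMakeBorder(m,0,h-m.shape[0],0,0,cv2.BORDER_CONSTANT)
cv2.imwrite("pics/crop1.png",cv2.hconcat([p(x),p(y)]))
s=cv2.imread("pics/scene0.png")
cv2.imwrite("pics/crop2.png",cv2.resize(s[180:295,200:420],None,fx=3.6,fy=3.6,interpolation=cv2.INTER_CUBIC))
```

```text
(no output)
```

View pics/crop1.png

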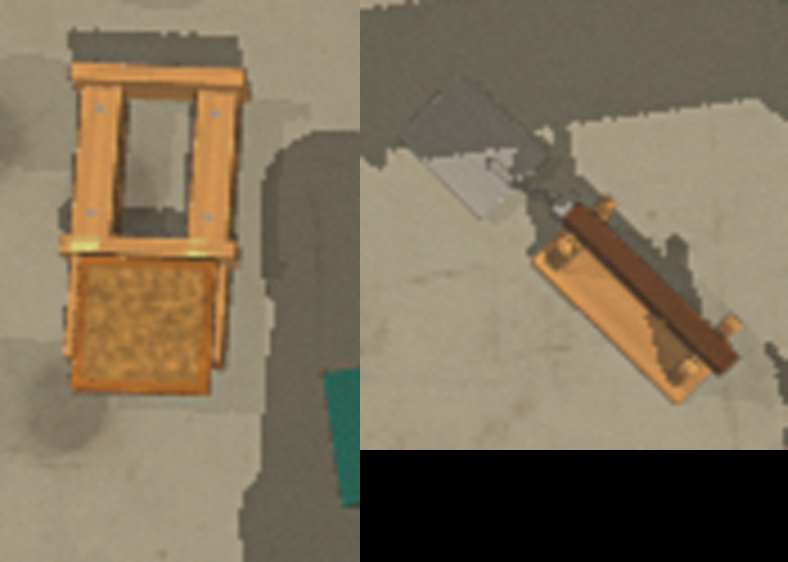

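View pics/crop2.png

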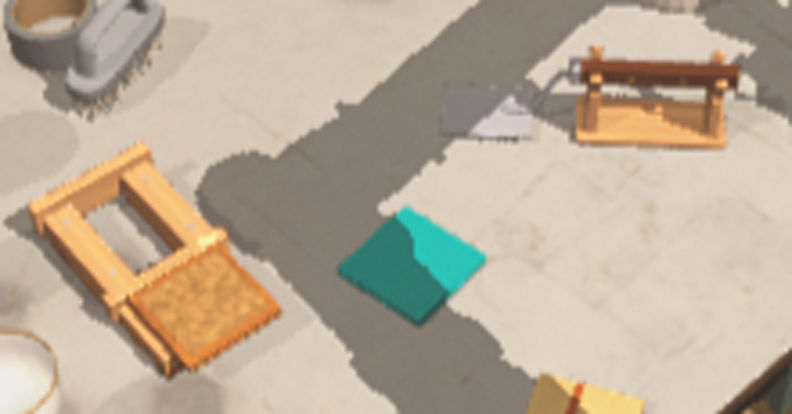

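The crop confirms the choice. The cork coaster has its far edge at the step (crop y≈257) and overhangs toward the robot (y≈391). The spatula's blade points away and to the left. Next I measure.

```bash
cat > h.py <<'E'
import numpy as np,cv2
def ray(c,p,z):
    K,R,t=c["camera_matrix"],c["R"],c["t"]
    d=R.T@np.linalg.inv(K)@np.array([p[0],p[1],1.]);o=-R.T@t
    return o+d*(z-o[2])/d[2]
E
python3 - <<'E'
from h import *
np.set_printoptions(precision=4,suppress=True)
T=dict(np.load("top0.npz"));S=dict(np.load("scene0.npz"))
def cr(l,ox=0):return [((x-ox)/4.5+(330 if ox else 210)-.4,y/4.5+(165 if ox else 130)-.4) for x,y in l]
print("coaster",np.array([ray(T,p,.042) for p in cr([(80,258),(216,260),(211,391),(72,391)])]))
print("step edge z40",np.array([ray(T,p,.040) for p in cr([(62,253),(237,257)])]))
print("rail z54",np.array([ray(T,p,.054) for p in cr([(72,64),(246,70)])]))
for n,C,roi,x in(("top",T,(195,165,425,265),0),("scene",S,(350,185,425,225),0)):
    hsv=cv2.cvtColor(C["image"],cv2.COLOR_RGB2HSV);m=cv2.inRange(hsv,(0,90,40),(12,255,140))
    k=np.zeros_like(m);k[roi[1]:roi[3],(335 if n=="top" else roi[0]):roi[2]]=255;m&=k
    cs,_=cv2.findContours(m,0,1);c=max(cs,key=cv2.contourArea);r=cv2.minAreaRect(c);b=cv2.boxPoints(r)
    print(n,r,"\n",np.array([ray(C,p,.086 if n=="top" else .08) for p in b]))
# blade corners top (z=.0165)
print("blade",np.array([ray(T,p,.0165) for p in cr([(462,80),(552,152),(483,218),(398,143)],360)]))
sc=lambda l:[(x/3.6+200-.4,y/3.6+180-.4) for x,y in l]
print("blade scene",np.array([ray(S,p,.0165) for p in sc([(441,82),(537,88),(531,137),(441,138)])]))
print("coaster scene",np.array([ray(S,p,.042) for p in sc([(130,290),(218,246),(281,310),(190,368)])]))
print("rest base scene z12",np.array([ray(S,p,.012) for p in sc([(578,95),(722,100),(726,140),(577,136)])]))
print("rest base top z12",np.array([ray(T,p,.012) for p in cr([(680,402),(533,262)],360)]))
print("glass foot",ray(S,(208,312),0),ray(T,(188,209),0),"tape",ray(T,(180,260),.0125))
E
```

```text
coaster [[0.6326 0.2041 0.042 ]
 [0.6294 0.1048 0.042 ]
 [0.5316 0.1077 0.042 ]
 [0.5332 0.208  0.042 ]]
step edge z40 [[0.6372 0.2177 0.04  ]
 [0.6321 0.0897 0.04  ]]
rail z54 [[0.7775 0.2104 0.054 ]
 [0.7707 0.0821 0.054 ]]
top ((393.7500305175781, 228.75003051757812), (48.790367126464844, 5.656854152679443), 45.0) 
 [[ 0.525  -0.2694  0.086 ]
 [ 0.5377 -0.2826  0.086 ]
 [ 0.4257 -0.3852  0.086 ]
 [ 0.4133 -0.3721  0.086 ]]
scene ((382.96307373046875, 200.66461181640625), (43.82131576538086, 8.875203132629395), 3.1798300743103027) 
 [[ 0.5138 -0.256   0.08  ]
 [ 0.5436 -0.2898  0.08  ]
 [ 0.4288 -0.3933  0.08  ]
 [ 0.4014 -0.3577  0.08  ]]
blade [[ 0.649  -0.2087  0.0165]
 [ 0.5926 -0.2734  0.0165]
 [ 0.5435 -0.2208  0.0165]
 [ 0.6014 -0.1599  0.0165]]
blade scene [[ 0.6596 -0.207   0.0165]
 [ 0.5856 -0.2727  0.0165]
 [ 0.5408 -0.2188  0.0165]
 [ 0.6015 -0.1524  0.0165]]
coaster scene [[0.6379 0.1975 0.042 ]
 [0.6244 0.1078 0.042 ]
 [0.5271 0.1126 0.042 ]
 [0.5322 0.2103 0.042 ]]
rest base scene z12 [[ 0.5526 -0.2995  0.012 ]
 [ 0.4467 -0.4013  0.012 ]
 [ 0.4072 -0.3609  0.012 ]
 [ 0.5131 -0.2566  0.012 ]]
rest base top z12 [[ 0.4056 -0.3593  0.012 ]
 [ 0.5109 -0.2568  0.012 ]]
glass foot [0.5624 0.364  0.    ] [0.5707 0.3425 0.    ] tape [0.3973 0.3594 0.0125]
```

Measured positions:
- **Spatula:** origin near (0.4745, -0.332), yaw about 43.5°. The sizes agree: handle to blade is 166 mm and the coaster is about 99 mm.
- **Stand:** step at (0.6346, 0.1537). The stand's normal, pointing away from the robot, is at about -3° yaw.

The moves give no tool tilt, so the spatula will have to pitch inside the grip. I'll approach and grip forward on the handle, at about x = 42 mm.

step_arm(steps=[1,0,0,0,-9.5,1,0,0,0,-9.5,1,0,0,0,-9.5,1,40,0,8,0,1,52,-1,10,0,1,52,-1,10,0,1,52,-1,10,0,1,52,-1,10,0,1,52,0,10,0,1,52,0,10,0,1,52,0,10,0,1,40,0,6,0])

```text
time_s: 1.6
tool_pos: [0.4885, -0.3176, 0.3199]
tool_rot: [-179.9, -0.0, 43.6]
force: [0.7, 0.0, 0.3]
grip_width: 0.0869
grasp_force: 0.0
```

Run:
```python
from cell import env
import cv2,numpy as np
o=env.get_obs();print(o["time_s"],o["tool_pos"],o["tool_rot"],o["qpos"])
for n in ["wrist","top"]:
    c=env.read_camera(n);cv2.imwrite(f"pics/{n}1.png",c["image"][:,:,::-1]);np.savez(f"{n}1.npz",**c)
```

```text
1.6 [ 0.48847921 -0.31758931  0.31985901] [-1.79928554e+02 -1.24865944e-02  4.35520779e+01] [ 50.40856994  15.00055164 -23.16894617  98.49065806   6.27484236
  67.85477924 -20.87834759]
```

View pics/wrist1.png

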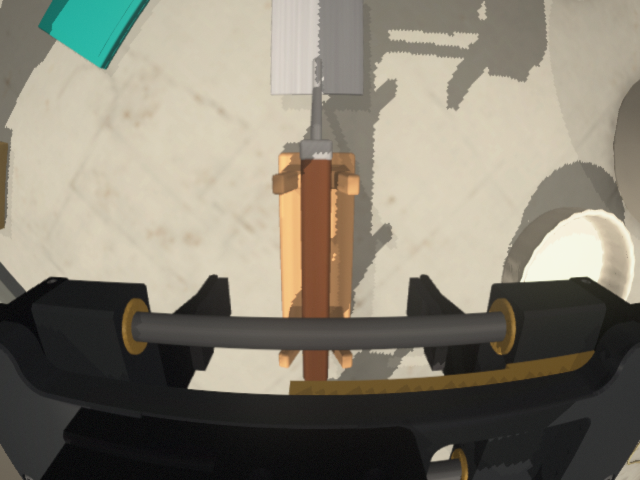

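The wrist view shows the handle centred between the fingers, at column 316 against a finger midline of about 319, and parallel to the tool x axis. The blade is at (318,47). I'll refine the position from this view.

```bash
cat >> h.py <<'E'
def fish(c,p,z):
    K,R,t=c["camera_matrix"],c["R"],c["t"];f=K[0,0]
    d=np.array([p[0]-K[0,2],p[1]-K[1,2]]);r=np.hypot(*d);th=r/f
    v=np.array([*(d/max(r,1e-9)*np.sin(th)),np.cos(th)]);v=R.T@v;o=-R.T@t
    return o+v*(z-o[2])/v[2]
E
python3 - <<'E'
from h import *
np.set_printoptions(precision=4,suppress=True)
W=dict(np.load("wrist1.npz"));print(W["camera_matrix"][0],-W["R"].T@W["t"])
for n,p,z in [("collar L",(302,158),.086),("collar R",(331,158),.086),("handle rear R",(328,378),.086),("handle rearL",(303,378),.086),("heelL",(271,94),.0165),("heelR",(363,95),.0165),("uprL front",(273,176),.088),("uprR front",(359,178),.088)]:
    q=fish(W,p,z);d=q[:2]-[.4745,-.332];u=np.array([np.cos(np.radians(43.5)),np.sin(np.radians(43.5))]);print(n,q,"along",d@u,"left",d@[-u[1],u[0]])
E
```

```text
[371.6483   0.     318.3575] [ 0.5437 -0.2657  0.3006]
collar L [ 0.5271 -0.2675  0.086 ] along 0.08251070198209426 left 0.010566882642004623
collar R [ 0.5385 -0.2796  0.086 ] along 0.08251726323670294 left -0.006092366951203125
handle rear R [ 0.4287 -0.3835  0.086 ] along -0.06868954403388182 left -0.005822789700696308
handle rearL [ 0.4164 -0.3707  0.086 ] along -0.06879446830226386 left 0.011953858632016146
heelL [ 0.5417 -0.217   0.0165] along 0.1278396595728356 left 0.037162607523324634
heelR [ 0.5888 -0.2679  0.0165] along 0.12703300482979885 left -0.032183659715380224
uprL front [ 0.5082 -0.2624  0.088 ] along 0.07238383084531709 left 0.027276355832980125
uprR front [ 0.5415 -0.2991  0.088 ] along 0.07124849862732661 left -0.022238081502564278
```

step_arm(steps=[1,12,-1,20,0,1,11,-0.5,25,0,1,0,0,20,0,1,0,0,16,0,0,0,0,0,0,0,0,0,0,0,0,0,0,0,0,0,0,0,0,0], grip_force=30)

```text
time_s: 2.7
tool_pos: [0.5031, -0.3031, 0.2405]
tool_rot: [179.9, -0.0, 43.4]
force: [0.6, 0.3, 0.1]
grip_width: 0.055
grasp_force: 0.0
```

step_arm(steps=[0,0,0,0,0,0,0,0,0,0,0,0,0,0,0,0,0,0,0,0,0,0,0,0,0,0,0,0,0,0])

```text
time_s: 3.45
tool_pos: [0.5028, -0.3028, 0.2397]
tool_rot: [-180.0, 0.0, 43.4]
force: [-0.1, -0.1, 0.4]
grip_width: 0.0179
grasp_force: 30.0
```

step_arm(steps=[0,0,0,-15,0,0,0,0,-20,0,0,0,0,-30,0,0,0,0,-35,0,0,0,0,0,0])

```text
time_s: 4.08
tool_pos: [0.5041, -0.3033, 0.3445]
tool_rot: [179.5, -0.1, 43.4]
force: [1.1, -0.1, -2.8]
grip_width: 0.0176
grasp_force: 30.0
```

Run:
```python
from cell import env
import cv2,numpy as np
o=env.get_obs();print(o["time_s"],o["tool_pos"],o["force"],o["wrist_torque"],o["grip_width"],o["grasp_force"])
c=env.read_camera("scene");np.savez("s2.npz",**c);im=c["image"][:,:,::-1]
cv2.imwrite("pics/s2.png",cv2.resize(im[110:280,260:480],None,fx=3.2,fy=3.2))
```

```text
4.075 [ 0.50414067 -0.30328032  0.34454256] [ 1.10859073 -0.10815335 -2.83056161] [-0.09307007 -0.0876225  -0.00679387] 0.01757916031066402 29.993146983906627
```

View pics/s2.png

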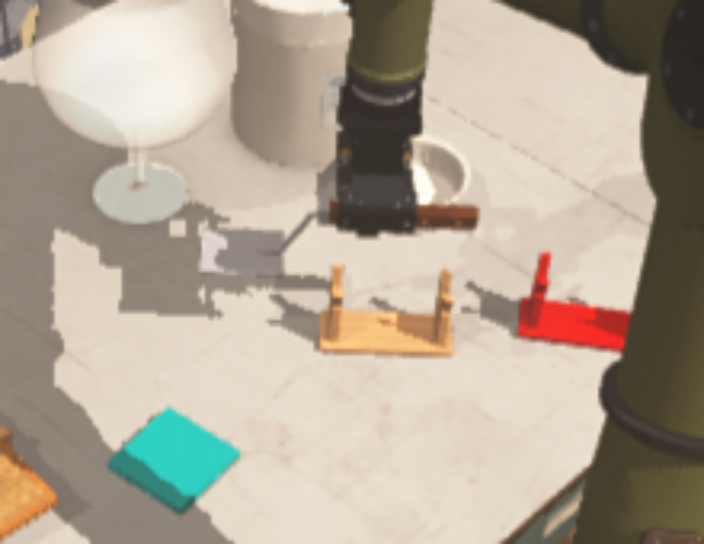

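The spatula is held level in the grip. To pitch it nose-up, I'll press the blade's underside on the fixed rest's front upright while lowering the gripper. First I rotate to yaw -3 and move back.

step_arm(steps=[0,0,0,0,9.3,0,0,0,0,9.3,0,0,0,0,9.3,0,0,0,0,9.3,0,0,0,0,9.2,0,-38,-10,0,0,0,-38,-10,0,0,0,-38,-10,0,0,0,0,0,0,0,0,0,0,0,0])

```text
time_s: 5.38
tool_pos: [0.3908, -0.2671, 0.3395]
tool_rot: [180.0, -0.0, -3.0]
force: [0.7, -0.7, -1.4]
grip_width: 0.018
grasp_force: 30.0
```

Run:
```python
from cell import env
import cv2,numpy as np
o=env.get_obs();print(o["time_s"],o["tool_pos"],o["tool_rot"],o["force"],o["wrist_torque"],o["qpos"])
c=env.read_camera("wrist");np.savez("w3.npz",**c);im=c["image"][:,:,::-1]
cv2.imwrite("pics/w3.png",im)
```

```text
5.375 [ 0.39080282 -0.26708245  0.33947269] [ 1.79995240e+02 -1.36498082e-02 -2.95408356e+00] [ 0.70590882 -0.68952196 -1.43101   ] [ 0.02334515 -0.0152427   0.03060032] [ 4.89413040e+01  1.60750199e-01 -1.77450703e+01  1.11740543e+02
  5.03653756e-02  6.80920856e+01 -6.17765651e+01]
```

View pics/w3.png

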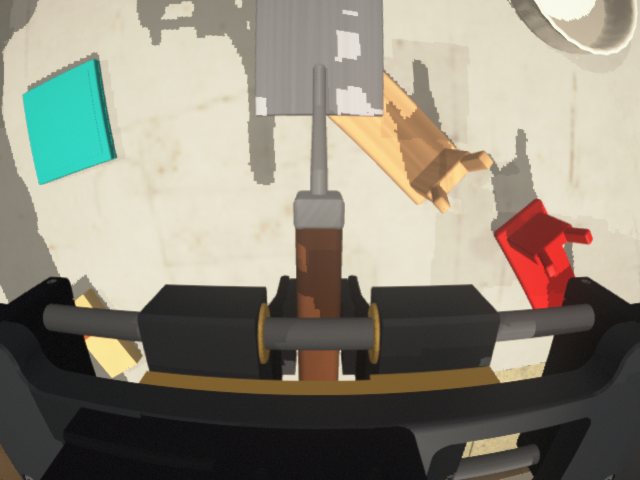

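The blade at (320,55) covers the front upright, and the rear upright at (450,180) is clear of the handle. I press down.

step_arm(steps=[0,0,0,20,0,0,0,0,8,0,0,0,0,7,0,0,0,0,7,0,0,0,0,0,0])

```text
time_s: 6.05
tool_pos: [0.3908, -0.2672, 0.2976]
tool_rot: [180.0, -0.0, -3.0]
force: [0.1, -0.0, 1.0]
grip_width: 0.0176
grasp_force: 30.0
```

Run:
```python
from cell import env
import numpy as np
o=env.get_obs();print(o["time_s"],o["tool_pos"],o["tool_rot"],o["force"],o["wrist_torque"])
```

```text
6.05 [ 0.39083433 -0.2671581   0.29755074] [ 1.79994071e+02 -3.58095436e-02 -2.95983187e+00] [ 0.09028192 -0.04998728  0.95386893] [-0.05898505  0.00321156 -0.07077947]
```

step_arm(steps=[0,0,0,8,0,0,0,0,8,0,0,0,0,8,0,0,0,0,8,0,0,0,0,8,0,0,0,0,0,0])

```text
time_s: 6.8
tool_pos: [0.3904, -0.2669, 0.2568]
tool_rot: [-180.0, 0.0, -3.0]
force: [-2.5, -0.7, -0.4]
grip_width: 0.0177
grasp_force: 30.0
```

Run:
```python
from cell import env
import cv2,numpy as np
o=env.get_obs();print(o["time_s"],o["tool_pos"],o["tool_rot"],o["force"],o["wrist_torque"],o["grip_width"])
c=env.read_camera("scene");np.savez("s4.npz",**c);im=c["image"][:,:,::-1]
w=env.read_camera("wrist");np.savez("w4.npz",**w)
a=cv2.resize(im[130:300,290:490],None,fx=2.4,fy=2.4);b=cv2.resize(w["image"][:408,170:470,::-1],None,fx=1,fy=1)
cv2.imwrite("pics/s4.png",cv2.hconcat([a,b]))
```

```text
6.8 [ 0.39038003 -0.26692205  0.25682923] [-1.79953914e+02  4.59530102e-02 -2.96071012e+00] [-2.52585586 -0.67944337 -0.43873889] [-0.02150006  0.3035698   0.00186201] 0.017660432788074613
```

View pics/s4.png

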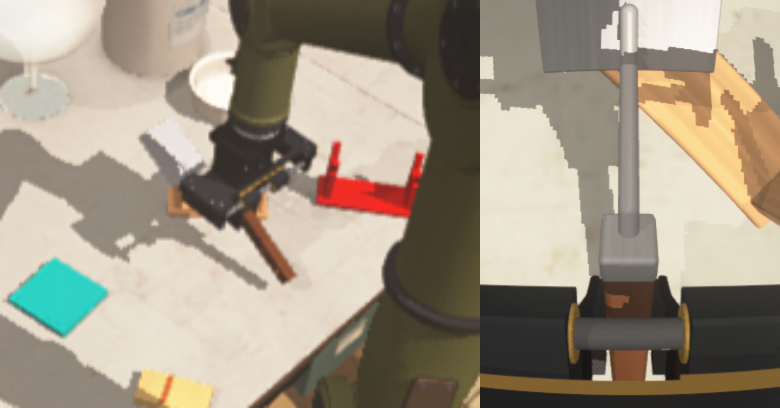

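The spatula is now clearly pitched nose-up, with the heel edge at wrist pixels (236,71) to (405,66). I'll estimate the angle.

Run:
```python
from h import *
W=dict(np.load("w4.npz"));R,t,K=W["R"],W["t"],W["camera_matrix"]
tcp=np.array([.3904,-.2669,.2568]);psi=np.radians(-2.96);u=np.array([np.cos(psi),np.sin(psi),0]);v=np.array([-u[1],u[0],0]);g=tcp-[0,0,.164]
def proj(X):
    c=R@X+t;r=np.hypot(c[0],c[1]);th=np.arctan2(r,c[2]);return K[:2,2]+K[0,0]*th*c[:2]/r
for a in (0,15,20,24,26,28,30,32,34):
    A=np.radians(a)
    P=lambda x,y,z:g+u*(x*np.cos(A)-z*np.sin(A))+v*y+np.array([0,0,x*np.sin(A)+z*np.cos(A)])
    print(a,[proj(P(83,s*35,-61.5 if a<0 else -58.5)/1 if 0 else P(.083,s*.035,-.0585)).round(0) for s in(1,-1)],proj(P(.043,.009,.011)).round(0),proj(P(.043,-.009,.011)).round(0))
# w3 check a=0 with tcp (.3908,-.2671,.3395): heel px (256,114),(384,115)
```

```text
0 [array([255., 123.]), array([383., 123.])] [295. 225.] [343. 225.]
15 [array([246.,  97.]), array([391.,  97.])] [293. 244.] [344. 244.]
20 [array([243.,  90.]), array([395.,  90.])] [292. 253.] [345. 253.]
24 [array([240.,  85.]), array([398.,  85.])] [292. 260.] [345. 260.]
26 [array([238.,  82.]), array([400.,  82.])] [292. 264.] [345. 264.]
28 [array([236.,  80.]), array([401.,  80.])] [291. 268.] [346. 269.]
30 [array([234.,  78.]), array([403.,  78.])] [291. 273.] [346. 273.]
32 [array([232.,  76.]), array([405.,  76.])] [291. 277.] [346. 277.]
34 [array([230.,  75.]), array([407.,  75.])] [291. 281.] [346. 281.]
```

The pitch is about 30° nose-up, but that can't get under the 30 mm overhang because the handle's rear end would hit the bench. Nose-down about 30° works: the tip goes low under the edge and the blade top faces the flip. I'll hold the grip about 141 mm above the bench, loosen it, and let the spatula droop until the tip rests on the bench.

step_arm(steps=[0,0,0,-25,0,0,0,0,-30,0,0,0,0,-25,0,0,5,-30,0,0,0,0,-30,0,0,0,0,-30,0,0,0,0,-30,0,0,0,0,0,16,0,0,0,0,16,0,0,0,0,0,0])

```text
time_s: 8.15
tool_pos: [0.401, -0.148, 0.304]
tool_rot: [-179.9, 0.2, -3.0]
force: [0.0, 0.4, -1.3]
grip_width: 0.0179
grasp_force: 30.0
```

step_arm(steps=[0,0,0,0,0,0,0,0,0,0,0,0,0,0,0], grip_force=5)

```text
time_s: 8.52
tool_pos: [0.4019, -0.1477, 0.3061]
tool_rot: [180.0, -0.0, -3.0]
force: [0.1, -0.0, -1.9]
grip_width: 0.0178
grasp_force: 5.0
```

```bash
cat > st.py <<'E'
from cell import env
from h import *
o=env.get_obs();print(o["time_s"],o["tool_pos"].round(4),o["tool_rot"].round(2),o["force"].round(2),o["wrist_torque"].round(3),o["grip_width"].round(4),o["grasp_force"].round(1))
w=env.read_camera("wrist");np.savez("wl.npz",**w)
E
python3 st.py
python3 - <<'E'
import numpy as np,cv2
w=np.load("wl.npz")["image"]
# heel row: scan column 260 grey->bench; print edge rows of gradient on column 250 & 390
for c in (262,300,345,380):
    g=cv2.GaussianBlur(w,(3,3),0)[:300,c].astype(int).sum(1);d=np.abs(np.diff(g));print(c,[(i,d[i]) for i in np.argsort(-d)[:6]])
E
```

```text
Traceback (most recent call last):
  File "st.py", line 3, in <module>
    o=env.get_obs();print(o["time_s"],o["tool_pos"].round(4),o["tool_rot"].round(2),o["force"].round(2),o["wrist_torque"].round(3),o["grip_width"].round(4),o["grasp_force"].round(1))
                                                                                                                                   ^^^^^^^^^^^^^^^^^^^^^
AttributeError: 'float' object has no attribute 'round'
Traceback (most recent call last):
FileNotFoundError: [Errno 2] No such file or directory: 'wl.npz'
```

```bash
cat > st.py <<'E'
from cell import env
from h import *
np.set_printoptions(precision=3,suppress=True)
o=env.get_obs();print(o["time_s"],o["tool_pos"],o["tool_rot"],o["force"],o["wrist_torque"],round(float(o["grip_width"]),4),o["grasp_force"])
w=env.read_camera("wrist");np.savez("wl.npz",**w)
def brow(im):
    m=cv2.inRange(cv2.cvtColor(im,cv2.COLOR_RGB2HSV),(0,90,30),(14,255,160))[100:330,314:324]
    r=np.where(m.sum(1)>1200)[0];return (r.min()+100) if len(r) else None
def pitch(row,off=0):
    K=w["camera_matrix"];R,t=np.eye(3),0
    best=[]
    tcp=o["tool_pos"];ps=np.radians(o["tool_rot"][2]);u=np.array([np.cos(ps),np.sin(ps),0])
    for a in np.arange(-80,50,1.):
        A=np.radians(a);X=tcp-[0,0,.164]+u*(.043*np.cos(A)-.011*np.sin(A))+np.array([0,0,.043*np.sin(A)+.011*np.cos(A)])
        c=w["R"]@X+w["t"];r=np.hypot(c[0],c[1]);y=K[1,2]+K[0,0]*np.arctan2(r,c[2])*c[1]/r
        best.append((abs(y-row),a))
    return min(best)
r=brow(w["image"]);print("row",r,"refs",brow(np.load("w3.npz")["image"]),brow(np.load("w4.npz")["image"]),pitch(r-3) if r else "")
E
python3 st.py
```

```text
8.525 [ 0.402 -0.148  0.306] [179.981  -0.041  -2.979] [ 0.119 -0.007 -1.865] [0.025 0.027 0.01 ] 0.0178 4.99994092999259
row 282 refs 229 282 (np.float64(0.015568990857559584), np.float64(33.0))
```

step_arm(steps=[0,0,0,-25,0,0,0,0,25,0,0,0,0,-25,0,0,0,0,25,0,0,0,0,0,0], grip_force=3)

```text
time_s: 9.2
tool_pos: [0.4009, -0.1473, 0.3047]
tool_rot: [-179.9, 0.2, -3.0]
force: [-0.1, 0.1, -2.1]
grip_width: 0.018
grasp_force: 3.0
```

```bash
python3 st.py
```

```text
9.2 [ 0.401 -0.147  0.305] [-179.938    0.175   -2.951] [-0.08   0.147 -2.122] [ 0.073  0.02  -0.045] 0.018 3.000041401537601
row 279 refs 229 282 (np.float64(0.46911570451658235), np.float64(32.0))
```

Run:
```python
from h import *
np.set_printoptions(precision=3,suppress=True)
S=dict(np.load("scene0.npz"));T=dict(np.load("top0.npz"))
for n,p in [("bigfoot",(303,170)),("bowl",(388,172)),("caddy",(354,155))]:print(n,ray(S,p,0))
print("teal",ray(T,(298,225),.012),"box",ray(T,(299,293),.02),"bowl",ray(T,(450,187),.03),"stand right side high bed",ray(T,(210+239/4.5,130+200/4.5),.04),ray(T,(210+238/4.5,130+250/4.5),.04),"brush",ray(T,(283,95),.02))
```

```text
bigfoot [ 0.861 -0.29   0.   ]
bowl [ 0.617 -0.53   0.   ]
caddy [ 0.787 -0.509  0.   ]
teal [ 0.507 -0.026  0.012] box [ 0.284 -0.027  0.02 ] bowl [ 0.624 -0.53   0.03 ] stand right side high bed [0.674 0.087 0.04 ] [0.636 0.088 0.04 ] brush [0.966 0.022 0.02 ]
```

The big glass's foot is at (0.86, -0.29), clear of the path. I'll turn to yaw 87, go to the right side of the high bed (a fixed face 40 mm high), settle to a low pitch on the bench, and push the tip against that face to pitch nose-down.

step_arm(steps=[0,0,0,0,-10,0,0,0,0,-10,0,0,0,0,-10,0,0,0,0,-10,0,0,0,0,-10,0,0,0,0,-10,0,0,0,0,-10,0,0,0,0,-10,0,0,0,0,-10,0,0,47,0,0,0,0,47,0,0,0,0,47,0,0], grip_force=20)

```text
time_s: 10.75
tool_pos: [0.5442, -0.1552, 0.3067]
tool_rot: [179.9, 0.0, 87.0]
force: [0.8, -1.0, -1.5]
grip_width: 0.0178
grasp_force: 20.0
```

step_arm(steps=[0,0,47,0,0,0,0,47,0,0,0,0,47,0,0,0,0,0,30,0,0,0,0,30,0,0,0,0,0,0])

```text
time_s: 11.5
tool_pos: [0.6823, -0.1623, 0.2429]
tool_rot: [-179.7, -0.0, 87.0]
force: [-0.0, 0.2, -1.4]
grip_width: 0.018
grasp_force: 20.0
```

```bash
python3 st.py
```

```text
11.5 [ 0.682 -0.162  0.243] [-179.661   -0.047   87.027] [-0.016  0.234 -1.395] [-0.013 -0.045 -0.015] 0.018 19.999982099980116
row 278 refs 229 282 (np.float64(1.0690675751688445), np.float64(31.0))
```

step_arm(steps=[0,0,0,9,0,0,0,0,9,0,0,0,0,8,0,0,0,0,7,0,0,0,0,5,0,0,0,0,0,0], grip_force=6)

```text
time_s: 12.3
tool_pos: [0.6831, -0.1621, 0.2071]
tool_rot: [-179.9, 0.0, 87.0]
force: [0.0, -0.5, -1.4]
grip_width: 0.0182
grasp_force: 6.0
```

```bash
python3 st.py
```

```text
12.3 [ 0.683 -0.162  0.207] [-179.939    0.003   87.042] [ 0.038 -0.531 -1.391] [ 0.031 -0.085  0.015] 0.0182 5.999916672881227
row 252 refs 229 282 (np.float64(0.7338284042700423), np.float64(19.0))
```

step_arm(steps=[0,0,0,5,0,0,0,0,0,0,0,0,0,-2,0,0,20,0,0,0,0,20,0,0,0,0,18,0,0,0,0,6,0,0,0,0,6,0,-2,0,0,6,0,-3,0,0,5,0,-4,0,0,0,0,0,0])

```text
time_s: 13.72
tool_pos: [0.6873, -0.0855, 0.2143]
tool_rot: [-180.0, 0.4, 86.8]
force: [-1.2, -4.9, -1.8]
grip_width: 0.0179
grasp_force: 6.0
```

```bash
python3 st.py
```

```text
13.725 [ 0.687 -0.085  0.214] [-179.993    0.355   86.848] [-1.174 -4.948 -1.811] [-1.346  0.19   0.074] 0.0179 6.002091403934173
row 251 refs 229 282 (np.float64(0.4789781908026498), np.float64(19.0))
```

The tip slid in the grip instead of rotating, because the lever was too small. Next I'll press the handle's rear end on a cheek of the rest's front upright, which brings it slightly nose-down and gives the tip push a proper lever.

step_arm(steps=[0,-40,0,0,0,0,0,0,-45,0,0,0,0,-45,0,0,0,0,0,9.6,0,0,0,0,9.6,0,0,0,0,9.6,0,0,0,0,9.6,0,0,0,0,9.6,0,0,0,0,9.6,0,0,0,0,9.4,0,-40,26,0,0,0,-40,26,0,0], grip_force=10)

```text
time_s: 15.28
tool_pos: [0.6277, -0.1978, 0.3039]
tool_rot: [180.0, -0.0, 20.1]
force: [-0.2, -0.2, -1.2]
grip_width: 0.0181
grasp_force: 10.0
```

step_arm(steps=[0,-32,21,0,0,0,0,0,0,0])

```text
time_s: 15.52
tool_pos: [0.6028, -0.2331, 0.3041]
tool_rot: [179.9, 0.1, 19.6]
force: [0.5, 0.2, -1.8]
grip_width: 0.0177
grasp_force: 10.0
```

```bash
python3 st.py
python3 - <<'E'
import numpy as np,cv2
w=np.load("wl.npz")["image"]
cv2.imwrite("pics/w5.png",w[:400,150:500,::-1])
E
```

```text
15.525 [ 0.603 -0.233  0.304] [179.861   0.118  19.587] [ 0.483  0.21  -1.757] [0.024 0.011 0.01 ] 0.0177 9.999775195028633
row 251 refs 229 282 (np.float64(0.1270567737688566), np.float64(18.0))
```

View pics/w5.png

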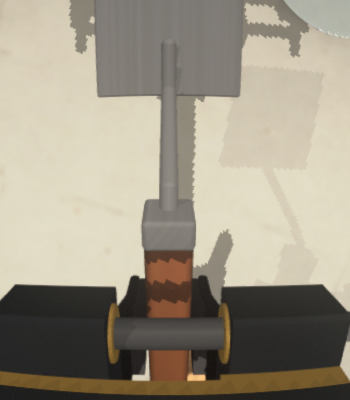

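The view shows α of about 15° nose-up and hardly any slide (heel row 95, 144 px wide). A cheek shows at (347,377), right beside the handle. I'll cast it before pressing.

Run:
```python
from h import *
W=dict(np.load("wl.npz"));im=W["image"]
m=cv2.inRange(cv2.cvtColor(im,cv2.COLOR_RGB2HSV),(12,80,120),(25,255,255));m[:330]=0;m[:, :280]=0;m[:,400:]=0;m[381:]=0
n,l,s,c=cv2.connectedComponentsWithStats(m)
u=np.array([np.cos(np.radians(19.6)),np.sin(np.radians(19.6))]);g=np.array([.6028,-.2331])
for i in range(1,n):
    if s[i,4]>15:
        q=fish(W,c[i],.088);d=q[:2]-g;print(s[i],q,"along",d@u,"left",d@[-u[1],u[0]])
```

```text
[375 330   5  31 114] [ 0.56850242 -0.28473804  0.088     ] along -0.049632357403183724 left -0.03714082679034179
[339 351   2  12  18] [ 0.55267972 -0.26554142  0.088     ] along -0.05809870996208726 left -0.013748758845191049
[337 372  19   9 139] [ 0.53822794 -0.27546411  0.088     ] along -0.07504169533184404 left -0.018248631445152704
[372 375  28   6  81] [ 0.54526642 -0.30056395  0.088     ] along -0.07683082574436526 left -0.04425518227434013
[305 379  29   2  30] [ 0.5300097  -0.25981806  0.088     ] along -0.07753525789124754 left -0.0007523233415545963
```

step_arm(steps=[0,0,0,10,0,0,0,0,8,0,0,0,0,8,0,0,0,0,8,0,0,0,0,8,0,0,0,0,6,0,0,0,0,0,0], grip_force=6)

```text
time_s: 16.45
tool_pos: [0.605, -0.2281, 0.255]
tool_rot: [-180.0, 0.1, 20.0]
force: [-0.1, -0.1, -1.7]
grip_width: 0.0177
grasp_force: 6.0
```

```bash
python3 st.py
```

```text
16.45 [ 0.605 -0.228  0.255] [-179.966    0.058   20.038] [-0.053 -0.088 -1.716] [ 0.015 -0.017  0.039] 0.0177 5.9999355574836954
row 228 refs 229 282 (np.float64(0.055659063645236984), np.float64(-58.0))
```

step_arm(steps=[0,0,0,8,0,0,0,0,0,0,0,0,0,-30,0,0,38,-25,-18,0,0,37,-25,0,0,0,37,-24,0,0,0,0,0,0,-9.6,0,0,0,0,-9.6,0,0,0,0,-9.6,0,0,0,0,-9.6,0,0,0,0,-9.6,0,0,0,0,-9.6])

```text
time_s: 18.0
tool_pos: [0.6849, -0.1202, 0.2951]
tool_rot: [-179.9, 0.0, 78.0]
force: [-0.7, 0.2, -1.7]
grip_width: 0.0179
grasp_force: 6.0
```

step_arm(steps=[0,0,0,0,-9.4,0,0,0,0,0])

```text
time_s: 18.25
tool_pos: [0.6849, -0.1204, 0.2951]
tool_rot: [-179.9, -0.0, 86.9]
force: [-0.1, -0.3, -2.7]
grip_width: 0.0183
grasp_force: 6.0
```

```bash
python3 st.py
```

```text
18.25 [ 0.685 -0.12   0.295] [-179.936   -0.017   86.931] [-0.051 -0.285 -2.694] [-0.007 -0.095  0.04 ] 0.0183 5.999955024453811
row 226 refs 229 282 (np.float64(0.04737873735689391), np.float64(-55.0))
```

step_arm(steps=[0,0,0,20,0,0,0,0,20,0,0,18,0,0,0,0,18,0,0,0,0,5,0,-6,0,0,5,0,-8,0,0,6,0,-8,0,0,6,0,-7,0,0,7,0,-7,0,0,0,0,0,0])

```text
time_s: 19.55
tool_pos: [0.6889, -0.0575, 0.2939]
tool_rot: [179.9, 0.2, 86.9]
force: [-0.2, -2.8, 0.5]
grip_width: 0.0179
grasp_force: 6.0
```

```bash
python3 st.py
```

```text
19.55 [ 0.689 -0.057  0.294] [179.855   0.213  86.91 ] [-0.198 -2.802  0.479] [-0.858  0.031 -0.024] 0.0179 5.998775125335669
row 226 refs 229 282 (np.float64(0.05566943131231028), np.float64(-57.0))
```

```bash
cat > pit.py <<'E'
from h import *
from cell import env
o=env.get_obs();w=dict(np.load("wl.npz"));R,t,K=w["R"],w["t"],w["camera_matrix"]
tcp=o["tool_pos"];ps=np.radians(o["tool_rot"][2]);u=np.array([np.cos(ps),np.sin(ps),0]);v=np.array([-u[1],u[0],0])
def proj(X):
    c=R@X+t;r=np.hypot(c[0],c[1]);return K[:2,2]+K[0,0]*np.arctan2(r,c[2])*c[:2]/r
g=cv2.GaussianBlur(w["image"],(3,3),0)
for c in (275,350):
    d=np.abs(np.diff(g[:260,c].astype(int),axis=0)).sum(1);print(c,sorted([(int(i),int(d[i])) for i in np.argsort(-d)[:8]]))
for a in (0,-5,-10,-15,-20,-25,-30,-35,-40):
    A=np.radians(a);P=lambda x,y,z:tcp-[0,0,.164]+u*(x*np.cos(A)-z*np.sin(A))+v*y+np.array([0,0,x*np.sin(A)+z*np.cos(A)])
    print(a,"heelL",proj(P(.081,.035,-.0585)).round(),"tipL",proj(P(.171,.035,-.0585)).round(),"collar",proj(P(.041,0,.011)).round()[1])
E
python3 pit.py
```

```text
275 [(12, 58), (13, 90), (14, 85), (15, 45), (18, 44), (156, 76), (157, 95), (158, 42)]
350 [(4, 47), (5, 69), (13, 39), (18, 47), (147, 39), (149, 50), (150, 95), (151, 73)]
0 heelL [252. 124.] tipL [254. -28.] collar 226.0
-5 heelL [255. 134.] tipL [258. -10.] collar 222.0
-10 heelL [257. 144.] tipL [261.   8.] collar 218.0
-15 heelL [258. 154.] tipL [264.  25.] collar 216.0
-20 heelL [260. 165.] tipL [266.  43.] collar 214.0
-25 heelL [261. 176.] tipL [268.  60.] collar 213.0
-30 heelL [263. 187.] tipL [270.  77.] collar 213.0
-35 heelL [264. 199.] tipL [272.  94.] collar 214.0
-40 heelL [265. 211.] tipL [273. 112.] collar 216.0
```

The heel is at row 153 and the tip at row 14, which gives about 16° nose-down, so the push works. I continue.

step_arm(steps=[0,7,0,-7,0,0,7,0,-7,0,0,8,0,-6,0,0,8,0,-6,0,0,8,0,-6,0,0,0,0,0,0])

```text
time_s: 20.35
tool_pos: [0.6905, -0.0154, 0.3244]
tool_rot: [180.0, -0.1, 87.2]
force: [-0.8, 0.4, -2.4]
grip_width: 0.018
grasp_force: 6.0
```

```bash
python3 st.py;python3 pit.py|head -2
```

```text
20.35 [ 0.691 -0.015  0.324] [179.958  -0.071  87.17 ] [-0.768  0.444 -2.425] [-0.045 -0.131 -0.003] 0.018 5.999950680925394
row 222 refs 229 282 (np.float64(0.1820398400162162), np.float64(-6.0))
275 [(45, 68), (46, 57), (69, 63), (70, 68), (83, 46), (91, 54), (195, 63), (196, 80)]
350 [(42, 89), (43, 63), (45, 53), (46, 54), (60, 63), (61, 58), (195, 59), (196, 84)]
```

Heel row 195 gives about 34° nose-down. I tighten the grip and carry the spatula to the front of the coaster, yaw -3.

step_arm(steps=[0,0,0,0,0,0,-40,0,-15,0,0,0,-50,0,0,0,0,-50,0,0,0,0,-50,0,0,0,0,-50,0,0,0,0,-50,0,0,0,0,0,0,10,0,0,0,0,10,0,0,0,0,10,0,0,0,0,10,0,0,0,0,10], grip_force=55)

```text
time_s: 21.9
tool_pos: [0.4385, -0.0444, 0.3386]
tool_rot: [-180.0, 0.0, 36.7]
force: [0.1, -0.6, -1.9]
grip_width: 0.0177
grasp_force: 55.0
```

step_arm(steps=[0,0,0,0,10,0,0,0,0,10,0,0,0,0,10,0,0,0,0,10,0,0,0,0,0])

```text
time_s: 22.52
tool_pos: [0.4386, -0.0445, 0.3386]
tool_rot: [180.0, 0.0, -2.9]
force: [-0.6, 0.4, -1.1]
grip_width: 0.0176
grasp_force: 55.0
```

```bash
python3 st.py;python3 pit.py
```

```text
22.525 [ 0.439 -0.044  0.339] [179.994   0.008  -2.869] [-0.563  0.361 -1.088] [ 0.05  -0.059  0.008] 0.0176 55.00087019987404
row 222 refs 229 282 (np.float64(0.026771129026144536), np.float64(-6.0))
275 [(91, 63), (193, 51), (195, 42), (196, 80), (197, 45), (207, 52), (208, 56), (209, 50)]
350 [(66, 58), (67, 58), (72, 57), (73, 52), (91, 41), (192, 39), (193, 69), (194, 34)]
0 heelL [254. 126.] tipL [255. -26.] collar 229.0
-5 heelL [256. 136.] tipL [259.  -8.] collar 225.0
-10 heelL [258. 146.] tipL [262.   9.] collar 221.0
-15 heelL [260. 157.] tipL [265.  27.] collar 219.0
-20 heelL [262. 167.] tipL [267.  44.] collar 217.0
-25 heelL [263. 178.] tipL [270.  62.] collar 216.0
-30 heelL [264. 190.] tipL [271.  79.] collar 216.0
-35 heelL [265. 201.] tipL [273.  96.] collar 217.0
-40 heelL [266. 213.] tipL [275. 113.] collar 218.0
```

step_arm(steps=[0,-44,0,-10,0,0,0,-42,0,0,0,0,-42,0,0,0,0,-42,0,0,0,0,-42,0,0,0,0,-40,0,0,0,0,0,12,0,0,0,0,12,0,0,0,0,8,0,0,0,0,0,0])

```text
time_s: 23.82
tool_pos: [0.4053, 0.1646, 0.3158]
tool_rot: [180.0, 0.1, -3.0]
force: [-0.2, 0.0, -1.9]
grip_width: 0.0174
grasp_force: 55.0
```

```bash
python3 st.py
```

```text
23.825 [0.405 0.165 0.316] [179.966   0.108  -3.023] [-0.165  0.04  -1.923] [ 0.037 -0.016 -0.035] 0.0174 54.99990100041032
row 222 refs 229 282 (np.float64(0.01893685912222054), np.float64(-50.0))
```

Run:
```python
from cell import env
import cv2,numpy as np
c=env.read_camera("scene");np.savez("s6.npz",**c);t=env.read_camera("top");np.savez("t6.npz",**t);w=np.load("wl.npz")["image"]
a=cv2.resize(c["image"][205:305,190:340],(480,320),interpolation=cv2.INTER_CUBIC)
b=cv2.resize(t["image"][130:255,200:300],(256,320),interpolation=cv2.INTER_CUBIC)
d=w[:270,120:520];e=np.zeros((270,336,3),np.uint8)
cv2.imwrite("pics/m6.png",np.vstack([np.hstack([a,b]),np.hstack([d,e])])[:,:,::-1])
```

```text
(no output)
```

View pics/m6.png

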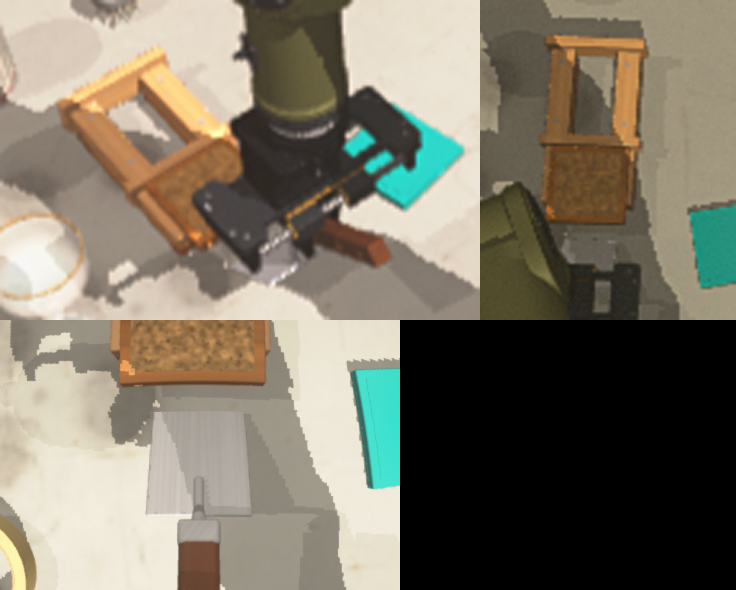

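The last view shows the blade in front of the coaster, parallel and nearly centred, with its tip at wrist row 91, columns 274 to 363. The coaster's near edge is at about row 62, columns 241 to 386. I'll cast both.

Run:
```python
from h import *
np.set_printoptions(precision=4,suppress=True)
W=dict(np.load("wl.npz"))
for n,p,z in [("tipL",(274,91),.008),("tipR",(363,91),.008),("cL bot",(241,64),.03),("cR bot",(386,63),.03),("cL top",(241,55),.042),("cR top",(386,53),.042)]:print(n,fish(W,p,z))
```

```text
tipL [0.5166 0.1928 0.008 ]
tipR [0.5131 0.1249 0.008 ]
cL bot [0.5363 0.213  0.03  ]
cR bot [0.5312 0.1099 0.03  ]
cL top [0.5403 0.2104 0.042 ]
cR top [0.5361 0.1117 0.042 ]
```

The geometry checks: tip at x≈0.515, z≈7 mm; coaster edge at x≈0.534; both centred within 2 mm. I slide under and begin to lift.

step_arm(steps=[0,14,-2,0,0,0,13,0,0,0,0,13,0,0,0,0,0,0,-8,0,0,0,0,-8,0,0,0,0,-8,0,0,0,0,-9,0,0,0,0,0,0])

```text
time_s: 24.98
tool_pos: [0.4456, 0.1658, 0.3507]
tool_rot: [180.0, -0.1, -3.0]
force: [-1.1, 0.5, -3.5]
grip_width: 0.0176
grasp_force: 55.0
```

```bash
cat > cw.py <<'E'
# cork mask in the wrist view (orange/brown above tip)
from h import *
W=dict(np.load("wl.npz"));im=W["image"]
hsv=cv2.cvtColor(im,cv2.COLOR_RGB2HSV);m=cv2.inRange(hsv,(5,90,60),(25,255,255));m[170:]=0
cs,_=cv2.findContours(m,0,1)
for c in sorted(cs,key=cv2.contourArea)[-3:]:print(cv2.contourArea(c),cv2.boundingRect(c))
E
python3 st.py; python3 cw.py; python3 pit.py|head -2
```

```text
24.975 [0.446 0.166 0.351] [179.989  -0.093  -2.962] [-1.056  0.549 -3.522] [0.044 0.094 0.038] 0.0176 55.00022191554308
row 111 refs 229 282 (np.float64(104.35896277604829), np.float64(-26.0))
321.5 (0, 51, 52, 119)
16559.5 (235, 0, 162, 119)
275 [(111, 37), (112, 42), (115, 68), (116, 87), (117, 83), (118, 53), (193, 44), (194, 40)]
350 [(29, 35), (30, 45), (36, 37), (111, 40), (112, 43), (116, 70), (117, 106), (118, 66)]
```

The coaster's edge rides on the blade at row 117, and the load is up by about 1.5 N. I continue the flip.

step_arm(steps=[0,2,0,-11,0,0,2,0,-11,0,0,2,0,-12,0,0,5,0,-5,0,0,6,0,-5,0,0,5,0,-4,0,0,0,0,0,0])

```text
time_s: 25.9
tool_pos: [0.468, 0.1643, 0.3978]
tool_rot: [-180.0, 0.0, -3.0]
force: [-0.2, -0.2, -1.9]
grip_width: 0.0174
grasp_force: 55.0
```

```bash
python3 st.py; python3 cw.py; python3 pit.py|head -2
```

```text
25.9 [0.468 0.164 0.398] [-179.974    0.01    -2.971] [-0.163 -0.169 -1.887] [ 0.038  0.085 -0.021] 0.0174 55.00015653669834
row 102 refs 229 282 (np.float64(112.73174587248502), np.float64(-26.0))
45.0 (632, 157, 8, 13)
321.0 (9, 88, 85, 82)
13532.5 (245, 0, 143, 121)
275 [(36, 50), (37, 63), (88, 34), (113, 74), (114, 88), (115, 59), (193, 45), (194, 38)]
350 [(36, 35), (37, 53), (38, 32), (42, 37), (114, 82), (115, 79), (116, 35), (194, 33)]
```

step_arm(steps=[0,7,0,-4,0,0,7,0,-3,0,0,8,0,-3,0,0,8,0,-1,0,0,8,0,-1,0,0,8,0,0,0])

```text
time_s: 26.7
tool_pos: [0.5141, 0.162, 0.4097]
tool_rot: [-180.0, -0.0, -3.0]
force: [0.5, -0.2, -1.4]
grip_width: 0.0176
grasp_force: 55.0
```

```bash
python3 st.py; python3 cw.py; python3 pit.py|head -2
```

```text
26.7 [0.514 0.162 0.41 ] [-179.995   -0.003   -2.958] [ 0.47  -0.179 -1.392] [ 0.061 -0.014  0.012] 0.0176 54.99965789727867
row 222 refs 229 282 (np.float64(0.06835659018832985), np.float64(-6.0))
94.5 (31, 148, 65, 22)
8813.0 (245, 0, 144, 168)
275 [(72, 45), (87, 38), (88, 48), (90, 66), (91, 103), (92, 50), (193, 46), (196, 60)]
350 [(72, 29), (88, 42), (90, 71), (91, 78), (92, 30), (193, 30), (194, 31), (196, 30)]
```

step_arm(steps=[0,6,0,1,0,0,6,0,2,0,0,6,0,1,0,0,8,0,0,0,0,8,0,0,0,0,8,0,0,0,0,0,0,0,0])

```text
time_s: 27.62
tool_pos: [0.556, 0.1597, 0.4055]
tool_rot: [-180.0, 0.0, -3.0]
force: [-0.2, 0.2, -1.7]
grip_width: 0.0174
grasp_force: 55.0
```

```bash
python3 st.py; python3 cw.py
python3 - <<'E'
from cell import env
from h import *
for n in("scene","top"):
    c=env.read_camera(n);np.savez(n+"7.npz",**c)
    cv2.imwrite(f"pics/{n}7.png",c["image"][:,:,::-1])
im=np.load("top7.npz")["image"];i0=np.load("top0.npz")["image"]
# mean colour on high-bed gap between slats (crop1 (155,160)) and low bed cork (145,325)
for n,p in(("highgap",(244,165)),("low",(242,202))):
    print(n,i0[p[1]-2:p[1]+3,p[0]-2:p[0]+3].mean((0,1)).round(),im[p[1]-2:p[1]+3,p[0]-2:p[0]+3].mean((0,1)).round())
print(im[140:216:4,244].tolist())
E
```

```text
27.625 [0.556 0.16  0.406] [-179.978    0.021   -2.98 ] [-0.19   0.162 -1.74 ] [-0.004  0.044  0.   ] 0.0174 54.99996702186763
row 222 refs 229 282 (np.float64(0.012930797768916591), np.float64(-49.0))
181.0 (11, 0, 75, 40)
13296.5 (247, 0, 139, 170)
highgap [141. 130. 108.] [102.  64.  29.]
low [167. 119.  62.] [74. 70. 40.]
[[100, 94, 80], [106, 86, 62], [67, 50, 32], [86, 79, 62], [90, 84, 70], [87, 83, 70], [71, 46, 23], [105, 65, 29], [101, 90, 77], [38, 33, 30], [103, 97, 87], [118, 112, 100], [73, 69, 59], [54, 50, 32], [61, 58, 32], [66, 64, 39], [72, 70, 41], [76, 73, 43], [80, 78, 45]]
```

step_arm(steps=[0,-50,0,-5,0,0,-50,0,0,0,0,-50,0,0,0,0,0,45,0,0,0,0,45,0,0,0,0,45,0,0,0,0,45,0,0,0,0,45,0,0,0,0,45,0,0,0,0,45,0,0,0,0,0,0,0])

```text
time_s: 29.15
tool_pos: [0.3884, -0.1499, 0.4106]
tool_rot: [180.0, 0.0, -3.3]
force: [-0.7, 1.5, -1.9]
grip_width: 0.0173
grasp_force: 55.0
```

```bash
cat > co.py <<'E'
from cell import env
from h import *
np.set_printoptions(precision=4,suppress=True)
c=env.read_camera("top");np.savez("top8.npz",**c);im=c["image"];i0=np.load("top0.npz")["image"]
print(env.get_obs()["time_s"],env.get_obs()["tool_pos"])
print([im[r,242].tolist() for r in range(136,222,4)])
print([im[175,q].tolist() for r in [0] for q in range(218,272,4)])
d=np.abs(im.astype(int)-i0).sum(2);m=((d>60)*255).astype(np.uint8);m[:,:215]=0;m[:,275:]=0;m[:135]=0;m[222:]=0
n,l,s,ce=cv2.connectedComponentsWithStats(m)
print([(s[i].tolist(),ce[i]) for i in range(1,n) if s[i,4]>25])
d[:, :130]=d[:, :130];print("glass/tape change", (d[150:280,140:212]>80).sum())
E
python3 co.py
```

```text
29.2 [ 0.389  -0.1478  0.4107]
[[158, 148, 123], [101, 96, 78], [144, 108, 69], [127, 93, 55], [140, 126, 99], [90, 82, 68], [86, 83, 70], [143, 88, 38], [163, 99, 43], [152, 95, 41], [99, 68, 34], [93, 60, 32], [95, 61, 29], [105, 68, 35], [90, 86, 73], [92, 87, 73], [91, 84, 71], [91, 84, 70], [102, 94, 79], [101, 95, 77], [102, 96, 81], [101, 93, 79]]
[[157, 149, 123], [155, 143, 119], [193, 151, 100], [149, 93, 39], [150, 92, 39], [140, 87, 42], [95, 60, 31], [93, 61, 34], [94, 61, 35], [97, 64, 39], [94, 63, 37], [72, 59, 41], [88, 82, 67], [146, 135, 113]]
[([215, 135, 60, 87, 3160], array([247.3538, 184.6199]))]
glass/tape change 83
```

Run:
```python
from h import *
np.set_printoptions(precision=4,suppress=True)
C=dict(np.load("top8.npz"));im=C["image"]
hsv=cv2.cvtColor(im,cv2.COLOR_RGB2HSV);m=cv2.inRange(hsv,(9,130,60),(18,255,200));k=np.zeros_like(m);k[150:200,222:270]=255;m&=k
c=max(cv2.findContours(m,0,1)[0],key=cv2.contourArea);b=cv2.boxPoints(cv2.minAreaRect(c));print(cv2.contourArea(c),cv2.boundingRect(c),b)
q=np.array([ray(C,p,.052) for p in b]);print(q,q.mean(0))
ux=np.array([-.9986,.052]);d=q.mean(0)[:2]-[.6346,.1537];print("stand x",d@ux,"y",d@[-ux[1],ux[0]])
for r in range(156,196,2):print(r,[tuple(im[r,q].tolist()) for q in (226,236,246,256)])
```

```text
1486.0 (223, 150, 42, 50) [[222.069  198.8276]
 [225.0724 147.769 ]
 [264.0552 150.0621]
 [261.0517 201.1207]]
[[0.5899 0.2187 0.052 ]
 [0.7645 0.2123 0.052 ]
 [0.7543 0.0829 0.052 ]
 [0.5801 0.092  0.052 ]] [0.6722 0.1515 0.052 ]
stand x -0.03766975038240485 y 0.00025667786018448904
156 [(138, 132, 111), (132, 94, 53), (87, 80, 69), (122, 86, 53)]
158 [(139, 132, 113), (115, 82, 49), (92, 84, 70), (124, 90, 54)]
160 [(142, 131, 109), (73, 55, 35), (84, 80, 69), (122, 89, 51)]
162 [(143, 131, 110), (171, 103, 43), (169, 102, 41), (103, 68, 40)]
164 [(110, 93, 72), (146, 89, 43), (145, 90, 41), (93, 60, 32)]
166 [(106, 85, 62), (175, 106, 46), (180, 108, 48), (112, 71, 36)]
168 [(115, 93, 69), (154, 95, 37), (161, 99, 43), (108, 68, 36)]
170 [(126, 97, 66), (156, 95, 39), (103, 67, 33), (128, 86, 39)]
172 [(151, 110, 69), (152, 93, 39), (102, 67, 37), (113, 72, 36)]
174 [(162, 120, 73), (144, 89, 40), (95, 62, 34), (108, 70, 34)]
176 [(191, 136, 79), (155, 93, 37), (98, 64, 34), (107, 68, 32)]
178 [(188, 135, 75), (144, 88, 40), (100, 63, 37), (112, 71, 35)]
180 [(185, 130, 76), (139, 85, 37), (91, 60, 32), (111, 71, 34)]
182 [(193, 147, 83), (103, 65, 28), (97, 62, 34), (112, 72, 39)]
184 [(204, 197, 113), (89, 60, 30), (95, 64, 33), (111, 72, 38)]
186 [(116, 86, 50), (103, 66, 34), (99, 62, 36), (108, 69, 33)]
188 [(156, 110, 64), (105, 68, 33), (88, 59, 32), (106, 69, 37)]
190 [(195, 137, 77), (102, 63, 31), (109, 69, 35), (103, 66, 35)]
192 [(191, 134, 75), (91, 85, 73), (90, 87, 72), (84, 62, 41)]
194 [(127, 92, 54), (90, 85, 72), (92, 86, 72), (121, 86, 54)]
```

The coaster lies rim side up on the high bed, spanning rows 161 to 191, which puts its centre at stand x of about -35 mm. Now I level the spatula by pressing the blade flat on the bench with a light grip.

step_arm(steps=[0,0,0,33,0,0,0,0,33,0,0,0,0,30,0,0,0,0,8,0,0,0,0,9,0,0,0,0,9,0,0,0,0,9,0,0,0,0,9,0,0,0,0,9,0,0,0,0,9,0,0,0,0,9,0], grip_force=8)

```text
time_s: 30.58
tool_pos: [0.3894, -0.1469, 0.2431]
tool_rot: [180.0, 0.0, -3.0]
force: [-0.3, 0.3, -0.0]
grip_width: 0.0182
grasp_force: 8.0
```

```bash
python3 st.py; python3 pit.py
```

```text
30.575 [ 0.389 -0.147  0.243] [179.999   0.002  -2.957] [-0.294  0.303 -0.041] [0.057 0.017 0.004] 0.0182 7.999852242646739
row 236 refs 229 282 (np.float64(0.16165245417127494), np.float64(-67.0))
275 [(132, 19), (133, 48), (134, 44), (135, 6), (136, 30), (137, 15), (171, 6), (202, 5)]
350 [(73, 50), (74, 79), (75, 50), (97, 48), (98, 78), (99, 48), (122, 85), (123, 52)]
0 heelL [254. 127.] tipL [256. -24.] collar 230.0
-5 heelL [257. 137.] tipL [260.  -7.] collar 226.0
-10 heelL [259. 147.] tipL [263.  11.] collar 222.0
-15 heelL [260. 157.] tipL [265.  28.] collar 220.0
-20 heelL [262. 168.] tipL [268.  45.] collar 218.0
-25 heelL [263. 179.] tipL [270.  63.] collar 217.0
-30 heelL [264. 190.] tipL [272.  80.] collar 217.0
-35 heelL [265. 201.] tipL [273.  97.] collar 218.0
-40 heelL [266. 213.] tipL [275. 114.] collar 219.0
```

step_arm(steps=[0,0,0,8,0,0,0,0,7,0,0,0,0,2,0,0,0,0,0,0])

```text
time_s: 31.12
tool_pos: [0.3894, -0.1469, 0.2266]
tool_rot: [-180.0, 0.0, -3.0]
force: [0.0, -0.5, -1.0]
grip_width: 0.0179
grasp_force: 8.0
```

```bash
python3 st.py; python3 pit.py|head -3
python3 - <<'E'
from h import *
w=dict(np.load("wl.npz"));im=w["image"]
cv2.imwrite("pics/w9.png",im[:,:,::-1])
for r in (40,60,80,100):
    d=np.abs(np.diff(cv2.GaussianBlur(im,(3,3),0)[r].astype(int),axis=0)).sum(1);print(r,sorted([(int(i),int(d[i])) for i in np.argsort(-d)[:8]]))
E
```

```text
31.125 [ 0.389 -0.147  0.227] [-179.997    0.008   -2.951] [ 0.007 -0.479 -0.994] [0.01  0.027 0.017] 0.0179 7.999893968808465
row 242 refs 229 282 (np.float64(0.004146979145815521), np.float64(12.0))
275 [(121, 12), (122, 42), (123, 39), (124, 7), (125, 29), (126, 14), (172, 7), (176, 6)]
350 [(10, 85), (14, 87), (31, 79), (32, 77), (58, 85), (85, 82), (114, 78), (127, 98)]
0 heelL [254. 126.] tipL [256. -26.] collar 229.0
40 [(2, 94), (335, 76), (336, 75), (358, 97), (415, 81), (416, 85), (571, 99), (572, 127)]
60 [(32, 70), (417, 90), (491, 85), (492, 97), (514, 110), (515, 84), (609, 107), (620, 103)]
80 [(3, 101), (34, 81), (414, 80), (415, 89), (508, 105), (509, 87), (611, 96), (623, 111)]
100 [(7, 103), (255, 85), (369, 84), (416, 103), (523, 98), (524, 88), (602, 87), (627, 96)]
```

Level again. The spatula has slid back about 6 mm in the grip, within tolerance. I carry it to above the rest.

step_arm(steps=[0,0,0,0,0,0,0,0,-30,0,0,0,0,-30,0,0,0,0,-30,0,0,0,0,-28,0,0,0,0,0,-9.3,0,0,0,0,-9.3,0,0,0,0,-9.3,0,0,0,0,-9.3,0,0,0,0,-9.2], grip_force=30)

```text
time_s: 32.42
tool_pos: [0.3893, -0.1468, 0.3449]
tool_rot: [180.0, 0.0, 43.8]
force: [-0.5, -0.2, -2.0]
grip_width: 0.0182
grasp_force: 30.0
```

step_arm(steps=[0,-4,38,0,0,0,-5,38,0,0,0,-4,38,0,0,0,-5,38,0,0,0,-5,39,0,0,0,0,0,0,0,0,0,0,0,0])

```text
time_s: 33.3
tool_pos: [0.5039, -0.3009, 0.3443]
tool_rot: [-179.9, -0.0, 43.5]
force: [0.4, 0.1, -0.8]
grip_width: 0.0174
grasp_force: 30.0
```

```bash
python3 st.py; python3 pit.py|head -3
```

```text
33.3 [ 0.504 -0.301  0.344] [-179.92    -0.004   43.456] [ 0.429  0.104 -0.809] [-0.079 -0.002  0.057] 0.0174 29.999981308355927
row 241 refs 229 282 (np.float64(0.14210550751241158), np.float64(-72.0))
275 [(121, 14), (122, 25), (123, 30), (124, 104), (125, 88), (126, 24), (204, 9), (205, 6)]
350 [(4, 58), (5, 75), (124, 107), (125, 57), (127, 71), (128, 71), (202, 60), (206, 61)]
0 heelL [254. 126.] tipL [255. -26.] collar 229.0
```

step_arm(steps=[0,0,0,30,0,0,0,0,30,0,0,0,0,20,0,0,0,0,12,0,0,0,0,7,0,0,0,0,4,0,0,0,0,0,0])

```text
time_s: 34.22
tool_pos: [0.5041, -0.3014, 0.2421]
tool_rot: [180.0, -0.0, 43.4]
force: [0.1, -0.2, -2.8]
grip_width: 0.0179
grasp_force: 30.0
```

```bash
python3 st.py; python3 pit.py|head -2
```

```text
34.225 [ 0.504 -0.301  0.242] [179.968  -0.004  43.447] [ 0.095 -0.17  -2.809] [-0.048 -0.063 -0.085] 0.0179 29.999905787408352
row 241 refs 229 282 (np.float64(0.09983208418967138), np.float64(-72.0))
275 [(143, 67), (144, 91), (145, 63), (182, 55), (183, 71), (198, 52), (219, 52), (220, 55)]
350 [(4, 64), (5, 76), (6, 43), (122, 48), (123, 33), (195, 41), (212, 37), (213, 49)]
```

Lower by 2 mm, release and retract.

step_arm(steps=[0,0,0,2,0,0.3,0,0,0,0,0.6,0,0,0,0,0.6,0,0,0,0,0.6,0,0,0,0,0.6,0,0,0,0,0.6,0,0,0,0,0.6,0,0,0,0,0.6,0,0,-20,0,0.6,0,0,-35,0,0.6,0,0,-40,0,0.6,0,0,0,0])

```text
time_s: 35.78
tool_pos: [0.5054, -0.3019, 0.3403]
tool_rot: [179.5, -0.1, 43.4]
force: [0.1, -1.3, -0.6]
grip_width: 0.0521
grasp_force: 0.0
```

```bash
cat > ck.py <<'E'
from h import *
W=dict(np.load("wl.npz"));im=W["image"]
u=np.array([np.cos(np.radians(43.5)),np.sin(np.radians(43.5))]);g=np.array([.474,-.3293])
m=cv2.inRange(cv2.cvtColor(im,cv2.COLOR_RGB2HSV),(0,110,30),(11,255,160));m[300:]=0;m[:,:280]=0;m[:,370:]=0
c=max(cv2.findContours(m,0,1)[0],key=cv2.contourArea);x,y,ww,h=cv2.boundingRect(c);print("handle",x,y,ww,h)
for p in((x+ww/2,y),(x+ww/2,y+h-1)):
    q=fish(W,p,.086);d=q[:2]-g;print("along",d@u,"left",d@[-u[1],u[0]])
for cc in (285,345):
    d=np.abs(np.diff(cv2.GaussianBlur(im,(3,3),0)[:160,cc].astype(int),axis=0)).sum(1);print(cc,sorted([(int(i),int(d[i])) for i in np.argsort(-d)[:5]]))
E
python3 st.py;python3 ck.py; cp wl.npz b.npz; python3 co.py|tail -2
```

```text
35.775 [ 0.505 -0.302  0.34 ] [179.495  -0.13   43.448] [ 0.074 -1.274 -0.624] [-0.035 -0.023 -0.037] 0.0521 0.0
row 199 refs 229 282 (np.float64(16.535466916329568), np.float64(-26.0))
handle 301 199 26 101
along 0.07693034413525973 left -0.001213030959398044
along 0.006816371020313081 left -0.0009031337687950853
285 [(15, 81), (16, 70), (22, 38), (23, 94), (24, 81)]
345 [(46, 57), (47, 80), (102, 45), (103, 64), (104, 48)]
[([226, 142, 49, 80, 2589], array([249.7242, 184.657 ]))]
glass/tape change 0
```

The spatula is seated, straight and centred, about 4 mm back of where it lay. The glass and tape are unmoved, so I hand in.

```bash
python3 -c "
from cell import env
print(env.sign_off())"
```

```text
the job is handed in; nothing more can be done
None
```

The job is handed in, but no verdict came back: by the camera checks, the coaster lies flat and rim up on the high bed, tipped there by the blade at about 33° nose-down (the spatula turned within the grip, since the moves could not tilt the wrist), the spatula is back in its rest about 4 mm behind where it lay, and the glass and tape are unmoved.

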